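# Saucer, then cactus, into the planting tray

### The arm

A 6-joint arm with a two-finger parallel gripper is mounted at the origin on the work surface. World frame = base frame: x ahead of the robot, y to its left, z up, the work surface at z = 0. Lengths are in mm, angles in rad, forces in N, time in s.
With the tool pointing down it reaches from about 275 to 1000 mm from the base axis. Payload 8.4 kg.
Tool frame: the origin (TCP) lies between the finger pads; the fingertips stand r.nose_length ahead of it and the grasp point (between the pads) lies 8 mm behind it (r.nose_length is the distance from the TCP to the fingertips, in mm); y points along the fingers, x is the direction in which the jaws open and shut, and the axes are right-handed (so a half turn about y gives the same grasp; the last joint's range is limited). The gripper opens to 85 mm and grips with 20 to 120 N. Pads are 22 mm wide; open, the fingers measure 114 mm over their backs; the gripper's body (76 mm by 85 mm) begins 54 mm behind the grasp point. The pads swing forward as they close: fully open they stand 13 mm farther back than shut.
Start: joints at [-1.226, 0.353, 1.633, -0, 1.155, -0.002], TCP at [212.43, -587.794, 242.281] pointing down, gripper open.
Joint ranges: [-2.63, 2.63], [-0.92, 2.1], [0.06, 2.66], [-1.3, 4.44], [0, 2.69], [-3.02, 3.02]. Speed limits (rad/s): [2.22, 2.22, 2.79, 3.14, 3.14, 3.14].

### API

Orientations are given as [roll, pitch, yaw] about the fixed x, y, z axes, in that order (R = Rz(yaw) Ry(pitch) Rx(roll)).
In Python, from rig import r, cams, order gives the robot as it stands. The module is installed in compiled form; this text tells all that it offers.
- The arm moves only by the shell command python3 -m crank 'ROWS' [FORCE]. ROWS is JSON, a list of rows, each a list of 7 numbers: the turn, a rotation vector about the tool's x, y, z in degrees, then the shift along the tool's x, y, z in cm, then the opening, from -1 (shut) to 1 (fully open). A call has exactly 10 rows; each row shifts and turns the pose as measured when the row begins, along the tool's axes as they then stand; what a row does not reach is not made up. A row lasts 1/12 s, in which the tool goes at most 41.7 mm and 7.16 degrees, less where a joint would pass 70% of its speed; a pose out of reach is approached as far as the arm can. A call with a gripper value outside its range is refused whole. The fingers move at their own pace and stop on an object; FORCE is the grip in N (left out, the last holds). Time passes only in rows, so rows that do not move let the fingers close, or fill a call up. It gives the time, the measured TCP pose, the force and the opening at its end, in the units of the state.
- r.sense(): the state, without advancing time (a new reading comes with each control period).
- cams.grab_frame(name): name is "scene" or "side" or "wrist"; returns the picture (400x640x3 uint8, blue, green, red); there is no depth.
- cams.camera_info(name): a dict with "intrinsics" (3x3 intrinsics, pixels), "k1" (the pictures are not rectified: a ray, as slopes to the right and down, at radius r is drawn at 1 + k1 r^2 times it, then the intrinsics apply), "view" (4x4, takes a point from world to camera coordinates); the wrist camera has in their place "hand_eye" (4x4, takes a point from camera to tool coordinates, whose origin is the TCP and whose axes are the tool frame's). Camera axes: x right, y up, looking along -z (the intrinsics and any distortion apply to the point x, -y, -z); pixel columns grow to the right and rows downward; lengths in mm; the calibration is good to about 2 mm. A picture is of the moment at which its call begins: read the wrist's pose just before it. camera_info takes no time and is no camera call.
- order.sign_off(): hands the job in, once; it reports no verdict.
The state is a dict: "clock": time; "qpos": joint angles; "qvel": joint speeds; "joint_efforts": joint torques, N m; "eef_pos": TCP position; "tcp_rot": TCP orientation; "contact_force": force on the tool from outside, world axes, zero at the start; "wrist_torque": the same for the moment, N m; "opening": opening from 0.0 (shut) to 1.0 (fully open).
Only numpy, scipy, OpenCV 4.12 (cv2) and the standard library are available. Lean on these libraries where they do the work, as an engineer would, in place of code of your own. Each camera call takes 0.05 s, during which the arm holds its last target.

### The job

Make up the empty place in the brown planting tray like the finished one beside it: first lay the small round saucer, right way up, centred on the bare ribbed pad and let go of it, then stand the potted cactus in the middle of the saucer, flat on its floor. Set both down rather than dropping them, keep the cactus upright, and leave the finished pot, the large saucer and the empty square pot where they are.

Things in the scene. Friction and masses are not known exactly. Their poses are not given: they have to be found in the camera images.
- tray: Fixed, reddish-brown, shallow plastic tray on the table, 320 mm (its x) by 200 mm (its y), rim 20 mm high, walls and floor 4 mm thick. Origin: centre of its underside, at table height. It has two places on its x axis, 75 mm either side of its centre: one holds the finished pot, the other only the bare pad.
- pad: Fixed, round, black ribbed drain pad, 84 mm across and 2 mm thick, lying bare in the tray: the place to make up. It can be at either end of the tray. Origin: centre of its underside, 4 mm above the table; its top is 6 mm above the table. z up.
- small_saucer: Loose, round, terracotta-coloured plastic saucer (an open shallow dish): 66 mm outside diameter, 16 mm high, nearly upright walls 3 mm thick, floor 3 mm thick, inside about 58 mm across at the floor; about 40 g. It lies right way up on the table beside the tray. Origin: centre of its underside, z up through its open top. Can be gripped across its outside.
- potted_cactus: Loose, round, terracotta-coloured plant pot, solidly filled, with a small ribbed green globe cactus: 36 mm across at the foot, widening to 47 mm at 42 mm height, then an upright rim band 54 mm across from 42 to 62 mm height; the cactus, 36 mm across, rises to 83 mm height at the middle. About 150 g. It stands upright on the table beside the tray, not in a saucer. Origin: centre of its underside, z up. Grip it across the rim band.
- finished_pot: Loose, already made-up place in the tray: a like pot and cactus standing in a like saucer on a like pad (one piece, 84 mm across at the foot, 88 mm tall). Leave it alone. Origin: centre of its underside, z up.
- large_saucer: Loose bystander: terracotta-coloured saucer 104 mm across, 18 mm high, beside the tray. Leave it alone. Origin: centre of its underside.
- empty_pot: Loose bystander: empty square terracotta-coloured pot, 75 mm square at the rim, 68 mm tall, beside the tray. Leave it alone. Origin: centre of its underside.
Not all that is in view belongs to the job. What is shaped like the small_saucer but black or purple is not meant.

How it is judged (in metres and radians):
On the way, in this order (a step that is already met when the one before it is completed fails the run):
1. the small saucer lies flat on the bare pad, let go, with the cactus not yet on it (horizontal distance between small_saucer and pad below 0.015 m and z of small_saucer in the frame of pad between 0 and 0.005 m and angle between small_saucer's own z axis and vertical below 0.1 rad and contact force between small_saucer and the fingers below 0.1 N and linear speed of small_saucer below 0.02 m/s and contact force between potted_cactus and small_saucer below 0.1 N), for 0.2 s.
2. the potted cactus stands upright on the saucer's floor (horizontal distance between small_saucer and pad below 0.015 m and z of small_saucer in the frame of pad between 0 and 0.005 m and angle between small_saucer's own z axis and vertical below 0.1 rad and horizontal distance between potted_cactus and small_saucer below 0.014 m and z of potted_cactus in the frame of small_saucer between 0.001 and 0.006 m and angle between potted_cactus's own z axis and vertical below 0.12 rad and contact force between potted_cactus and the fingers below 0.1 N), for 0.2 s.
At the end, for the whole second after the job is handed in: The small saucer lies flat (within 0.1 rad) and right way up on the pad, centre within 15 mm of the pad's; the potted cactus stands upright (within 0.12 rad) on the saucer's floor, centre within 14 mm of the saucer's; both are let go and at rest (all of step 2 and contact force between small_saucer and the fingers below 0.1 N and linear speed of each of small_saucer, potted_cactus below 0.02 m/s); the robot touches nothing.
It fails at once if the large saucer is moved by more than 20 mm or tipped (distance of large_saucer from where it was at the start of the episode above 0.02 m or angle between large_saucer's own z axis and vertical above 0.35 rad).
It fails at once if the empty square pot is moved by more than 20 mm or tipped (distance of empty_pot from where it was at the start of the episode above 0.02 m or angle between empty_pot's own z axis and vertical above 0.35 rad).
It fails at once if the finished pot is moved by more than 20 mm or tipped (distance of finished_pot from where it was at the start of the episode above 0.02 m or angle between finished_pot's own z axis and vertical above 0.35 rad).
It fails at once if the potted cactus is tipped by more than 0.5 rad (angle between potted_cactus's own z axis and vertical above 0.5 rad).
It fails at once if the saucer or the cactus is dropped (falls free at more than 0.7 m/s, about 25 mm) ((linear speed of small_saucer above 0.7 m/s and contact force between small_saucer and the fingers below 0.1 N) or (linear speed of potted_cactus above 0.7 m/s and contact force between potted_cactus and the fingers below 0.1 N)).
It also fails if it takes over 54 s, if anything falls off the work surface, if the arm or the gripper's body presses on something with over 40 N, if the wrist force passes 120 N, or if a joint passes its speed limit or range.

## Working session

There is one attempt and no reset: what is moved stays moved. The work goes in short steps, Python scripts to look and compute and a shell command to move; the robot and the scene stay as the last step left them, time stands still between calls to the robot, and variables do not carry over. Pictures are saved under pics/ and viewed, and the job is handed in when it is done.

```bash
mkdir -p pics; cat > h.py <<'E'
import numpy as np, cv2, json
from rig import r, cams, order
from scipy.spatial.transform import Rotation as R
def pose():
    s=r.sense(); T=np.eye(4); T[:3,:3]=R.from_euler('xyz',s['tcp_rot']).as_matrix(); T[:3,3]=s['eef_pos']; return T
def c2w(name,T=None):
    i=cams.camera_info(name)
    if name=='wrist': return (pose() if T is None else T)@np.array(i['hand_eye'])
    return np.linalg.inv(np.array(i['view']))
def pix2plane(name,uv,z,T=None):
    i=cams.camera_info(name);K=np.array(i['intrinsics']);k=i['k1']
    uv=np.atleast_2d(np.array(uv,float))
    n=cv2.undistortPoints(uv[:,None],K,np.array([k,0,0,0.]))[:,0]
    M=c2w(name,T); d=np.c_[n[:,0],-n[:,1],-np.ones(len(n))]@M[:3,:3].T; o=M[:3,3]
    return o+d*((z-o[2])/d[:,2])[:,None]
def w2pix(name,P,T=None):
    i=cams.camera_info(name);K=np.array(i['intrinsics']);k=i['k1']
    V=np.linalg.inv(c2w(name,T)); P=np.atleast_2d(np.array(P,float)); c=P@V[:3,:3].T+V[:3,3]
    q=c*[1,-1,-1]
    return cv2.projectPoints(q[:,None],np.zeros(3),np.zeros(3),K,np.array([k,0,0,0.]))[0][:,0]
E
python3 - <<'E'
from h import *
print(r.nose_length); s=r.sense(); print(s)
for n in('scene','side','wrist'):
    cv2.imwrite(f'pics/{n}0.png',cams.grab_frame(n)); print(n,cams.camera_info(n))
E
```

```text
11.0
{'clock': 0.0, 'qpos': array([-1.22638763e+00,  3.53637009e-01,  1.63414022e+00,  4.04701646e-05,
        1.15513222e+00, -2.40987137e-03]), 'qvel': array([-0.00034187, -0.00088672, -0.00112897,  0.00021143, -0.00044261,
        0.00010149]), 'joint_efforts': array([ 3.51218223e-03, -6.05239320e+01, -3.42066193e+01,  1.99487604e-04,
        9.49419133e-03,  2.25404612e-06]), 'eef_pos': array([ 212.2989267 , -587.36925879,  241.56599234]), 'tcp_rot': array([-1.57075615e+00,  1.31670785e-03, -1.22399410e+00]), 'contact_force': array([ 0.02952935,  0.00705846, -0.98023182]), 'wrist_torque': array([-0.05893604, -0.02141145, -0.02101042]), 'opening': 1.0032014538632876}
scene {'intrinsics': array([[375.34572989,   0.        , 318.69663268],
       [  0.        , 375.34572989, 195.03332614],
       [  0.        ,   0.        ,   1.        ]]), 'k1': -0.04276443957351302, 'view': array([[ 2.39733677e-01,  9.70673645e-01, -1.79008270e-02,
        -7.31505216e+01],
       [-6.96043659e-01,  1.84701980e-01,  6.93836006e-01,
         3.77991421e+02],
       [ 6.76794643e-01, -1.53876100e-0
[... 545 characters left out ...]
463980e-01,  6.86119656e-01,
        -9.30228378e+02],
       [ 0.00000000e+00,  0.00000000e+00,  0.00000000e+00,
         1.00000000e+00]])}
wrist {'intrinsics': array([[319.31472281,   0.        , 319.34568765],
       [  0.        , 319.31472281, 201.89004605],
       [  0.        ,   0.        ,   1.        ]]), 'k1': -0.006757210677141756, 'hand_eye': array([[ 9.99999904e-01,  2.78506193e-04, -3.39206707e-04,
         7.90316497e-01],
       [-4.03455762e-04,  2.79085263e-01, -9.60266241e-01,
        -1.32732068e+02],
       [-1.72772502e-04,  9.60266285e-01,  2.79085349e-01,
         7.07929832e+01],
       [ 0.00000000e+00,  0.00000000e+00,  0.00000000e+00,
         1.00000000e+00]])}
```

View pics/scene0.png

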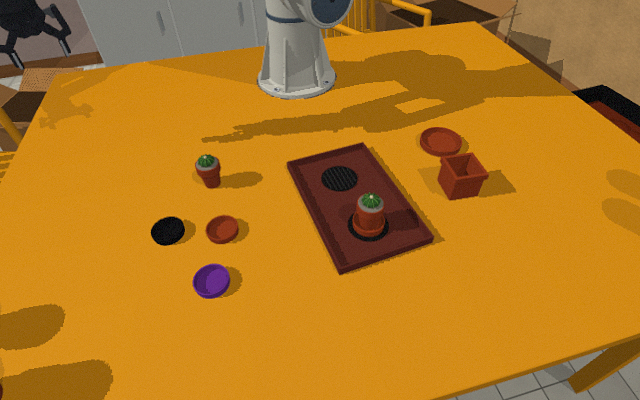

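View pics/side0.png

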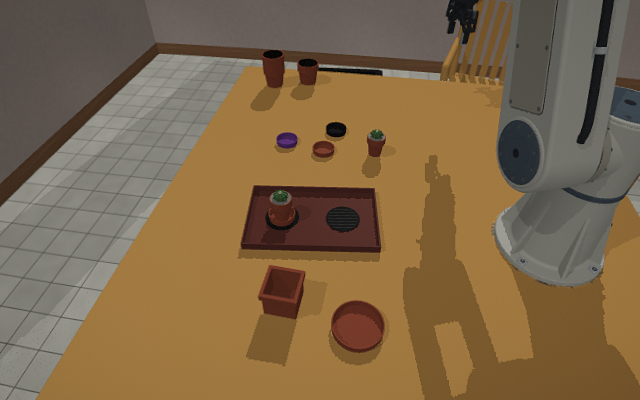

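View pics/wrist0.png

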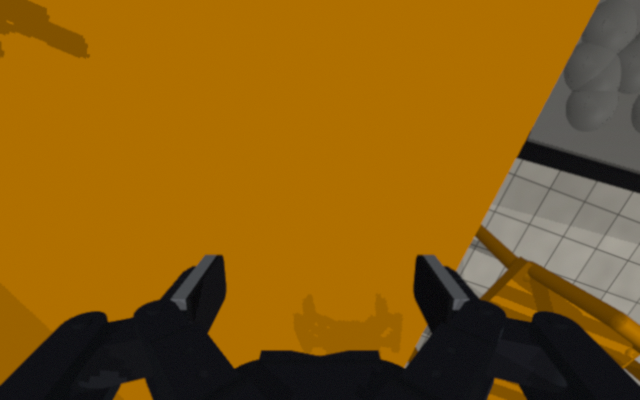

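```bash
python3 - <<'E'
from h import *
a=cv2.imread('pics/scene0.png');b=cv2.imread('pics/side0.png')
c1=cv2.resize(a[140:310,140:300],None,fx=3,fy=3,interpolation=cv2.INTER_CUBIC)
c2=cv2.resize(b[110:260,235:405],None,fx=3,fy=3,interpolation=cv2.INTER_CUBIC)
cv2.imwrite('pics/crop1.png',c1);cv2.imwrite('pics/crop2.png',c2)
for n,ps in {'scene':dict(sauc=(222.5,226,14),pad=(339.5,178.5,6),potfoot=(212,185,0),potrim=(207.5,162,62),large=(441,139,14),epot=(463,163,68),fin=(371,199,68)),'side':dict(sauc=(323,147,14),pad=(343,219,6),potfoot=(376,154,0),potrim=(376,136.5,62),large=(358,323,14),epot=(285,277,68),fin=(282,199,68))}.items():
    for k,(u,v,z) in ps.items(): print(n,k,pix2plane(n,(u,v),z)[0].round())
E
```

```text
scene sauc [ 576. -268.   14.]
scene pad [495.   2.   6.]
scene potfoot [ 434. -286.    0.]
scene potrim [ 425. -282.   62.]
scene large [430. 289.  14.]
scene epot [579. 253.  68.]
scene fin [629.  26.  68.]
side sauc [ 581. -269.   14.]
side pad [491.   6.   6.]
side potfoot [ 422. -279.    0.]
side potrim [ 429. -279.   62.]
side large [432. 285.  14.]
side epot [583. 238.  68.]
side fin [637.  23.  68.]
```

View pics/crop1.png

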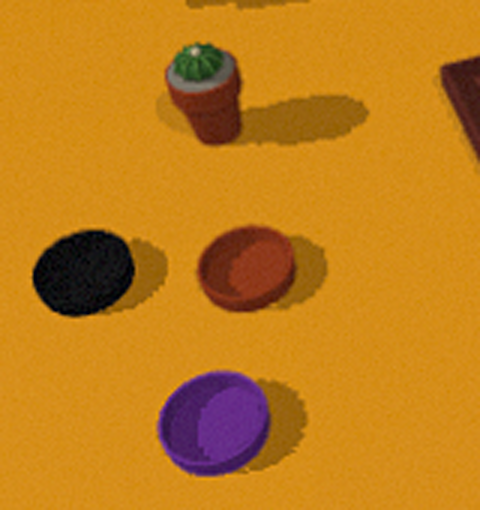

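View pics/crop2.png

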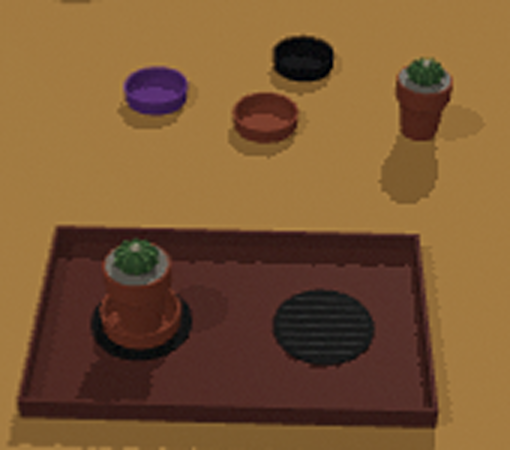

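```bash
python3 - <<'E'
from h import *
for n,ps in {'scene':[(168,229),(211.5,279)],'side':[(336,128),(287,138.5)]}.items(): print(n,pix2plane(n,ps,14).round())
# tray direction
print(pix2plane('scene',[(289,162),(340,271),(433,239),(364,145)],20).round(),)
print(pix2plane('side',[(254,187),(376,188.5),(380,249),(242,247)],20).round(),)
T=pose(); d=np.array([578,-268,150])-T[:3,3]; print(T[:3,:3].round(3),T[:3,:3].T@d)
E
```

```text
scene [[ 556. -377.   14.]
 [ 697. -296.   14.]]
side [[ 554. -376.   14.]
 [ 696. -295.   14.]]
[[ 424. -101.   20.]
 [ 742.  -68.   20.]
 [ 718.  126.   20.]
 [ 410.   90.   20.]]
[[ 733.  -59.   20.]
 [ 416. -103.   20.]
 [ 398.   99.   20.]
 [ 706.  141.   20.]]
[[ 0.34  -0.     0.94 ]
 [-0.94   0.001  0.34 ]
 [-0.001 -1.     0.   ]] [-176.04052758   91.88618588  452.48997495]
```

```bash
python3 -m crank '[[0,0,0,-1.4,0.3,3.6,1],[0,0,0,-1.4,0.3,3.6,1],[0,0,0,-1.4,0.3,3.6,1],[0,0,0,-1.4,0.3,3.6,1],[0,0,0,-1.4,0.3,3.6,1],[0,0,0,-1.4,0.3,3.6,1],[0,0,0,-1.4,0.3,3.6,1],[0,0,0,-1.4,0.3,3.6,1],[0,0,0,-1.4,0.3,3.6,1],[0,0,0,-1.4,0.3,3.6,1]]' 40
python3 - <<'E'
from h import *
T=pose(); d=np.array([578,-268,150])-T[:3,3]; print(T[:3,:3].T@d,r.sense()['tcp_rot'])
E
```

```text
clock: 0.98
eef_pos: [509.0, -328.5, 208.4]
tcp_rot: [-1.574, 0.0, -1.236]
contact_force: [-0.3, -1.2, 0.3]
opening: 1.001
[-34.39848808  58.12416627  85.22542309] [-1.57384509e+00  1.91635142e-04 -1.23575910e+00]
```

```bash
python3 -m crank '[[0,0,0,-1,1.2,2.5,1],[0,0,0,-1,1.2,2.5,1],[0,0,0,-0.9,1.2,2,1],[0,0,0,-0.5,1.1,1.1,1],[0,0,0,0,0.5,0.4,1],[0,0,0,0,0,0,1],[0,0,0,0,0,0,1],[0,0,0,0,0,0,1],[0,0,0,0,0,0,1],[0,0,0,0,0,0,1]]' 40
python3 - <<'E'
from h import *
T=pose(); np.save('T1.npy',T)
f=cams.grab_frame('wrist'); cv2.imwrite('pics/w1.png',f)
print(T.round(3), w2pix('wrist',[(578,-268,14)],T), r.sense()['eef_pos'],r.sense()['clock'])
E
```

```text
clock: 1.82
eef_pos: [583.6, -262.0, 153.3]
tcp_rot: [-1.574, 0.001, -1.231]
contact_force: [-0.6, -0.6, 0.4]
opening: 1.002
[[ 3.34000e-01 -3.00000e-03  9.43000e-01  5.83633e+02]
 [-9.43000e-01 -1.00000e-03  3.34000e-01 -2.61971e+02]
 [-1.00000e-03 -1.00000e+00 -3.00000e-03  1.53265e+02]
 [ 0.00000e+00  0.00000e+00  0.00000e+00  1.00000e+00]] [[322.72340261 200.363761  ]] [ 583.69398712 -262.06837144  153.36475581] 1.8667
```

View pics/w1.png

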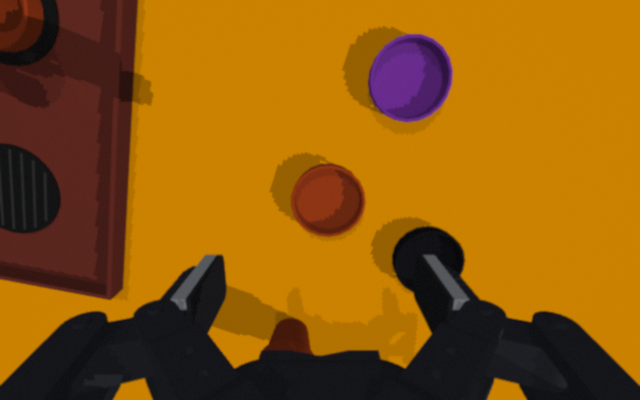

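```bash
cat >> h.py <<'E'
def sauc(f,box,T,z):
    x0,y0,x1,y1=box; h=cv2.cvtColor(f[y0:y1,x0:x1],cv2.COLOR_BGR2HSV)
    m=((h[...,0]<11)|(h[...,0]>172))&(h[...,1]>90)
    m=m.astype(np.uint8)*255; m=cv2.morphologyEx(m,cv2.MORPH_OPEN,np.ones((3,3)))
    c=max(cv2.findContours(m,0,1)[0],key=cv2.contourArea); c=c+np.array([x0,y0])
    e=cv2.fitEllipse(c); 
    return e,c
E
python3 - <<'E'
from h import *
T=np.load('T1.npy'); f=cv2.imread('pics/w1.png')
e,c=sauc(f,(280,155,375,245),T,16); print(e)
P=pix2plane('wrist',c[:,0],14,T); (u,v),rad=cv2.minEnclosingCircle(P[:,:2].astype(np.float32)); print(u,v,rad, pix2plane('wrist',e[0],14,T), pix2plane('wrist',e[0],10,T))
g=f.copy(); cv2.ellipse(g,e,(0,255,0),1); cv2.imwrite('pics/w1e.png',cv2.resize(g[150:250,270:380],None,fx=5,fy=5))
p=np.array([u,v,T[2,3]]);print('move',T[:3,:3].T@(p-T[:3,3]))
E
```

```text
((327.5179443359375, 200.02012634277344), (69.85218811035156, 71.21656036376953), 89.96084594726562)
578.9593505859375 -272.3193054199219 32.6707878112793 [[ 579.71414429 -271.89665683   14.        ]] [[ 578.66370108 -272.38050417   10.        ]]
move [ 8.19655249  0.02188112 -7.85730516]
```

View pics/w1e.png

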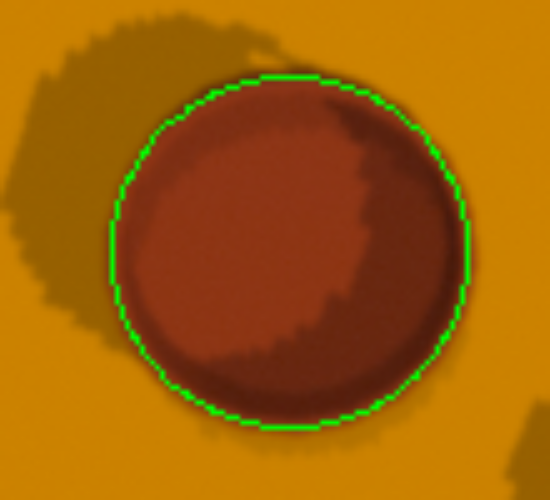

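```bash
python3 -m crank '[[0,0,0,0.3,1.5,-0.3,1],[0,0,0,0.3,2.5,-0.3,1],[0,0,0,0.2,2.5,-0.2,1],[0,0,0,0,2,0,1],[0,0,0,0,1.5,0,1],[0,0,0,0,1,0,1],[0,0,0,0,0.5,0,1],[0,0,0,0,0,0,1],[0,0,0,0,0,0,1],[0,0,0,0,0,0,1]]'
python3 - <<'E'
from h import *
T=pose();f=cams.grab_frame('wrist'); cv2.imwrite('pics/w2.png',f); np.save('T2.npy',T)
print(T[:3,3], 'move',T[:3,:3].T@(np.array([579.3,-272,7])-T[:3,3]))
E
```

```text
clock: 2.7
eef_pos: [580.4, -279.6, 41.5]
tcp_rot: [-1.565, -0.009, -1.237]
contact_force: [0.8, -0.8, 0.3]
opening: 1.0
[ 580.43904481 -279.55667453   41.52391631] move [-7.81853689 34.46322674  1.20749091]
```

View pics/w2.png

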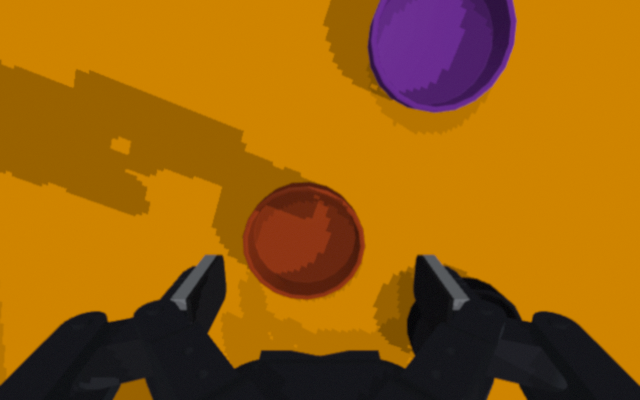

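```bash
python3 -m crank '[[0,0,0,-0.4,0.3,0,1],[0,0,0,-0.3,0.3,0.1,1],[0,0,0,-0.1,0.3,0,1],[0,0,0,0,0.3,0,1],[0,0,0,0,0.3,0,1],[0,0,0,0,0.3,0,1],[0,0,0,0,0.2,0,1],[0,0,0,0,0,0,1],[0,0,0,0,0,0,1],[0,0,0,0,0,0,1]]'
python3 - <<'E'
from h import *
T2=np.load('T2.npy');f=cv2.imread('pics/w2.png')
e,c=sauc(f,(235,175,370,305),T2,16); print(e[0],pix2plane('wrist',e[0],14,T2),pix2plane('wrist',e[0],12,T2))
T=pose();f=cams.grab_frame('wrist'); cv2.imwrite('pics/w3.png',f); np.save('T3.npy',T)
e,c=sauc(f,(225,170,415,330),T,16); print(e)
P=pix2plane('wrist',c[:,0],14,T); print(cv2.minEnclosingCircle(P[:,:2].astype(np.float32)))
print(T[:3,3], 'move',T[:3,:3].T@(np.array([579.3,-272,7])-T[:3,3]))
E
```

```text
clock: 3.58
eef_pos: [580.6, -271.2, 22.0]
tcp_rot: [-1.562, -0.012, -1.236]
contact_force: [0.1, -0.1, -0.4]
opening: 1.002
(303.3612976074219, 240.95494079589844) [[ 580.20466564 -271.64017999   14.        ]] [[ 579.37902669 -271.8318178    12.        ]]
((317.8260192871094, 261.7294921875), (126.55874633789062, 132.561767578125), 88.93021392822266)
((578.8218994140625, -272.0210876464844), 34.226707458496094)
[ 580.61171581 -271.24711287   21.95193305] move [ 0.10265145 14.94079266 -1.61552367]
```

View pics/w3.png

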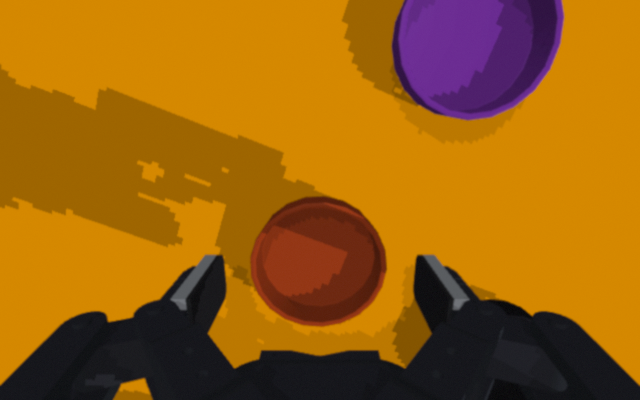

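```bash
python3 -m crank '[[0,0,0,0,0.3,-0.1,1],[0,0,0,0,0.3,-0.1,1],[0,0,0,0,0.3,0,1],[0,0,0,0,0.3,0,1],[0,0,0,0,0.3,0,1],[0,0,0,0,0.1,0,1],[0,0,0,0,0,0,1],[0,0,0,0,0,0,1],[0,0,0,0,0,0,1],[0,0,0,0,0,0,1]]'
python3 - <<'E'
from h import *
s=r.sense();print(s['eef_pos'],s['tcp_rot'],s['contact_force'])
f=cams.grab_frame('wrist'); cv2.imwrite('pics/w4.png',f)
f=cams.grab_frame('side'); cv2.imwrite('pics/s4.png',cv2.resize(f[60:200,250:410],None,fx=4,fy=4))
E
```

```text
clock: 4.47
eef_pos: [578.8, -272.3, 4.2]
tcp_rot: [-1.562, -0.012, -1.236]
contact_force: [-0.5, 0.3, 0.4]
opening: 1.001
[ 578.75692826 -272.30648768    4.23791784] [-1.56204277 -0.01196226 -1.23649375] [-0.50008944  0.31119475  0.43164978]
```

View pics/s4.png

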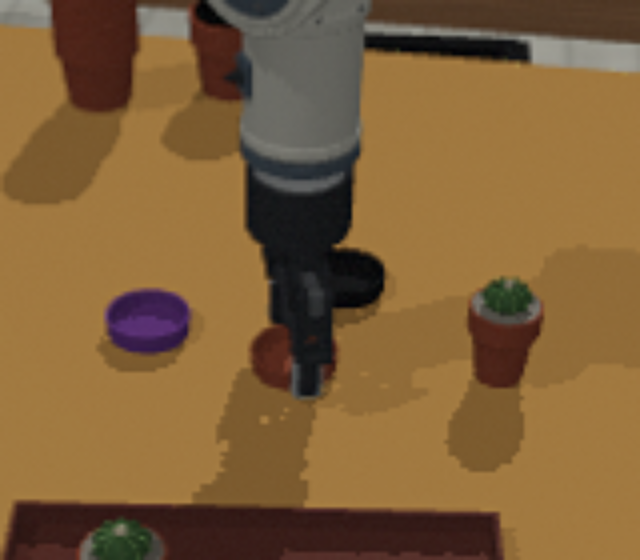

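View pics/w4.png

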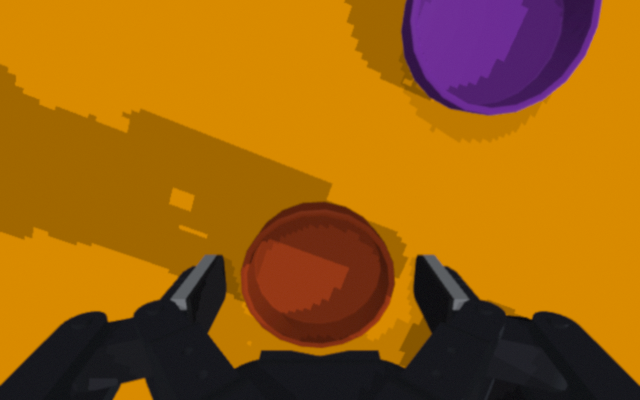

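```bash
python3 -m crank '[[0,0,0,0,-0.25,0,1],[0,0,0,0,0,0,0.8],[0,0,0,0,0,0,0.7],[0,0,0,0,0,0,0.6],[0,0,0,0,0,0,0.5],[0,0,0,0,0,0,0.2],[0,0,0,0,0,0,-0.2],[0,0,0,0,0,0,-1],[0,0,0,0,0,0,-1],[0,0,0,0,0,0,-1]]' 30
python3 - <<'E'
from h import *
s=r.sense();print(s['eef_pos'],s['tcp_rot'],s['contact_force'],s['opening'])
f=cams.grab_frame('wrist'); cv2.imwrite('pics/w5.png',f)
E
```

```text
clock: 5.4
eef_pos: [579.1, -272.4, 8.3]
tcp_rot: [-1.561, -0.013, -1.236]
contact_force: [-0.8, -0.4, 0.2]
opening: 0.764
[ 579.14675464 -272.41798494    8.30363105] [-1.56120937 -0.01278092 -1.2364206 ] [-0.76584128 -0.3753195   0.20389498] 0.7641762325225928
```

View pics/w5.png

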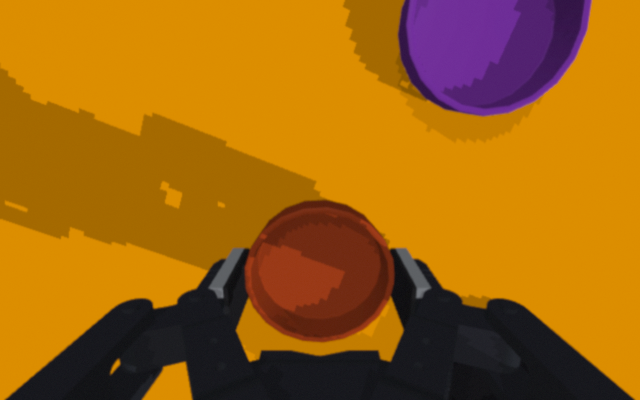

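```bash
python3 -m crank '[[0,0,0,0,-0.5,0,-1],[0,0,0,0,-1,0,-1],[0,0,0,0,-1.5,0,-1],[0,0,0,0,-2,0,-1],[0,0,0,-0.7,-2,0,-1],[0,0,0,-1.5,-1.5,0,-1],[0,0,0,-2,-0.5,0.1,-1],[0,0,0,-2,0,0.2,-1],[0,0,0,-2,0,0.2,-1],[0,0,0,-2,0,0.2,-1]]'
python3 - <<'E'
from h import *
T=pose();s=r.sense();print(s['eef_pos'],s['tcp_rot'],s['contact_force'],s['opening'])
print('move',T[:3,:3].T@(np.array([493,4,90])-T[:3,3]))
E
```

```text
clock: 6.28
eef_pos: [552.1, -173.7, 108.4]
tcp_rot: [-1.556, -0.017, -1.241]
contact_force: [0.1, -0.4, -0.8]
opening: 0.757
[ 552.08754874 -173.7047075   108.36647567] [-1.55640998 -0.01700141 -1.24100418] [ 0.11523455 -0.42718744 -0.77115296] 0.7571527915252764
move [-187.54860977   15.20233741    1.42717434]
```

```bash
python3 -m crank '[[0,0,0,-2,0,0,-1],[0,0,0,-2.5,0,0,-1],[0,0,0,-2.5,0,0,-1],[0,0,0,-2.5,0,0,-1],[0,0,0,-2.5,0,0,-1],[0,0,0,-2,0,0,-1],[0,0,0,-1.5,0,0,-1],[0,0,0,-0.7,0,0,-1],[0,0,0,0,0,0,-1],[0,0,0,0,0,0,-1]]'
cat >> h.py <<'E'
def mv(p):
    T=pose(); s=r.sense(); y=s['tcp_rot'][2]
    Rd=R.from_euler('xyz',[-np.pi/2,0,y]).as_matrix()
    print('pos',T[:3,3].round(1),'rot',np.round(s['tcp_rot'],4),'F',s['contact_force'].round(2),'op',round(s['opening'],3),'t',s['clock'])
    print('move mm',(T[:3,:3].T@(np.array(p,float)-T[:3,3])).round(1),'turn deg',np.degrees(R.from_matrix(T[:3,:3].T@Rd).as_rotvec()).round(2))
E
python3 - <<'E'
from h import *
mv([493,4,90]); T=pose(); np.save('T6.npy',T)
cv2.imwrite('pics/w6.png',cams.grab_frame('wrist'))
E
```

```text
clock: 7.12
eef_pos: [497.6, -11.1, 114.4]
tcp_rot: [-1.548, -0.021, -1.239]
contact_force: [0.1, 0.1, -0.3]
opening: 0.761
pos [497.6 -11.1 114.4] rot [-1.5478 -0.021  -1.2386] F [ 0.1   0.05 -0.32] op 0.761 t 7.1167
move mm [-16.3  24.1  -0. ] turn deg [-1.32  0.01  1.2 ]
```

View pics/w6.png

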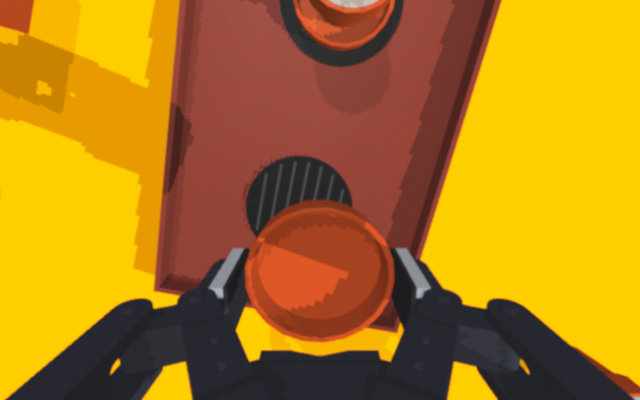

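```bash
python3 - <<'E'
from h import *
from scipy.optimize import least_squares
T=np.load('T6.npy'); f=cv2.imread('pics/w6.png')
h=f[140:240,230:370].max(2); m=(h<90).astype(np.uint8); m=cv2.morphologyEx(m,cv2.MORPH_CLOSE,np.ones((5,5)))
c=max(cv2.findContours(m,0,1)[0],key=cv2.contourArea)[:,0]+[230,140]
e=w=None
c=np.array([p for p in c if p[1]<200 and 232<p[0]<368])
P=pix2plane('wrist',c,6,T)[:,:2]
fn=lambda q:np.hypot(*(P-q[:2]).T)-42
s=least_squares(fn,[493,4],loss='soft_l1');print(s.x,np.abs(s.fun).mean(),len(P))
s=least_squares(lambda q:np.hypot(*(P-q[:2]).T)-q[2],[493,4,42],loss='soft_l1');print(s.x)
# fixed cams
for n,box,rr in(('scene',(310,155,370,200),0),('side',(315,200,372,238),0)):
    a=cv2.imread(f'pics/{n}0.png')
    x0,y0,x1,y1=box; g=a[y0:y1,x0:x1]; 
    h=cv2.cvtColor(g,cv2.COLOR_BGR2HSV); mm=((g[...,2].astype(int)-g[...,1])<18).astype(np.uint8); mm=cv2.morphologyEx(mm,cv2.MORPH_CLOSE,np.ones((3,3)))
    cc=max(cv2.findContours(mm,0,1)[0],key=cv2.contourArea)[:,0]+[x0,y0]
    P=pix2plane(n,cc,6)[:,:2]; s=least_squares(lambda q:np.hypot(*(P-q[:2]).T)-q[2],[493,4,42],loss='soft_l1');print(n,s.x,np.abs(s.fun).mean())
E
```

```text
[490.30303096   0.58595556] 3.6517919882118286 154
[491.96691647   1.22442255  40.55570565]
scene [492.77107841   1.96478813  39.93899582] 0.7031501461240222
side [492.29539899   4.80500813  41.00791788] 0.6601957236932877
```

```bash
python3 -m crank '[[-0.5,0,0.4,-0.5,0.5,0,-1],[-0.5,0,0.4,-0.5,1,0,-1],[-0.4,0,0.4,-0.4,1.5,0,-1],[0,0,0,-0.1,1.5,0,-1],[0,0,0,0,1.5,0,-1],[0,0,0,0,1,0,-1],[0,0,0,0,0.5,0,-1],[0,0,0,0,0.3,0,-1],[0,0,0,0,0,0,-1],[0,0,0,0,0,0,-1]]'
python3 - <<'E'
from h import *
mv([492.5,3,14.5]); 
cv2.imwrite('pics/w7.png',cams.grab_frame('wrist'))
E
```

```text
clock: 8.0
eef_pos: [494.9, 0.0, 28.7]
tcp_rot: [-1.576, 0.003, -1.246]
contact_force: [-0.1, -0.1, -0.8]
opening: 0.761
pos [494.9   0.   28.7] rot [-1.5764  0.003  -1.2458] F [-0.08 -0.08 -0.8 ] op 0.761 t 8.0
move mm [-3.5 14.2 -1.3] turn deg [ 0.32  0.   -0.17]
```

View pics/w7.png

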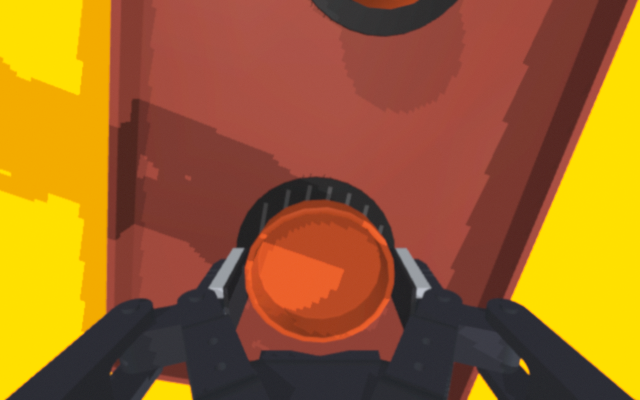

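```bash
python3 -m crank '[[0,0,0,-0.15,0.2,-0.05,-1],[0,0,0,-0.15,0.2,-0.05,-1],[0.2,0,-0.1,0,0.2,0,-1],[0.2,0,-0.1,0,0.2,0,-1],[0.2,0,-0.1,0,0.15,0,-1],[0,0,0,0,0.1,0,-1],[0,0,0,0,0.1,0,-1],[0,0,0,0,0,0,-1],[0,0,0,0,0,0,-1],[0,0,0,0,0,0,-1]]'
python3 - <<'E'
from h import *
mv([492.5,3,14.5]); 
E
```

```text
clock: 8.88
eef_pos: [494.5, 3.0, 18.6]
tcp_rot: [-1.56, -0.004, -1.246]
contact_force: [0.2, -0.7, 0.2]
opening: 0.76
pos [494.5   3.   18.6] rot [-1.5602 -0.0043 -1.2457] F [ 0.22 -0.72  0.21] op 0.76 t 8.8833
move mm [-0.7  4.  -1.9] turn deg [-0.61  0.    0.25]
```

```bash
python3 -m crank '[[0,0,0,0,0.1,-0.1,-1],[0,0,0,0,0.1,-0.1,-1],[0,0,0,0,0.1,0,-1],[0,0,0,0,0.1,0,-1],[0,0,0,0,0,0,-1],[0,0,0,0,0,0,-1],[0,0,0,0,0,0,-1],[0,0,0,0,0,0,-1],[0,0,0,0,0,0,-1],[0,0,0,0,0,0,-1]]'
python3 - <<'E'
from h import *
mv([492.5,3,14.5]); 
cv2.imwrite('pics/w8.png',cams.grab_frame('wrist'))
a=cams.grab_frame('side'); cv2.imwrite('pics/s8.png',cv2.resize(a[150:260,230:400],None,fx=4,fy=4,interpolation=cv2.INTER_CUBIC))
E
```

```text
clock: 9.72
eef_pos: [492.8, 2.2, 14.5]
tcp_rot: [-1.56, -0.005, -1.246]
contact_force: [-0.5, -0.5, 0.8]
opening: 0.757
pos [492.8   2.2  14.5] rot [-1.5596 -0.0045 -1.2458] F [-0.51 -0.48  0.77] op 0.757 t 9.7167
move mm [-0.9  0.  -0.1] turn deg [-0.64  0.    0.26]
```

View pics/s8.png

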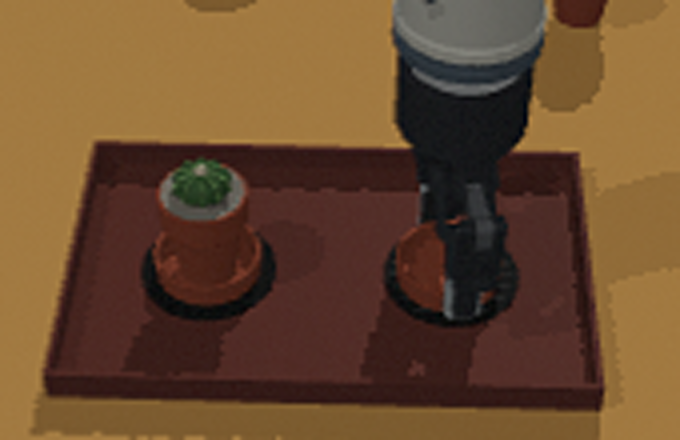

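```bash
python3 -m crank '[[0,0,0,0,0.07,0,-1],[0,0,0,0,0.05,0,-1],[0,0,0,0,0,0,-1],[0,0,0,0,0,0,-1],[0,0,0,0,0,0,-1],[0,0,0,0,0,0,-1],[0,0,0,0,0,0,-1],[0,0,0,0,0,0,-1],[0,0,0,0,0,0,-1],[0,0,0,0,0,0,-1]]'
python3 - <<'E'
from h import *
mv([492.5,3,14.5]); 
E
```

```text
clock: 10.65
eef_pos: [493.1, 2.2, 14.5]
tcp_rot: [-1.559, -0.005, -1.246]
contact_force: [-0.3, -0.5, 1.7]
opening: 0.759
pos [493.1   2.2  14.5] rot [-1.5593 -0.0047 -1.2456] F [-0.34 -0.51  1.74] op 0.759 t 10.65
move mm [-0.9 -0.  -0.3] turn deg [-0.66  0.    0.27]
```

```bash
python3 -m crank '[[0,0,0,0,0,0,0.55],[0,0,0,0,0,0,0.6],[0,0,0,0,0,0,0.7],[0,0,0,0,0,0,0.8],[0,0,0,0,0,0,0.9],[0,0,0,0,0,0,1],[0,0,0,0,0,0,1],[0,0,0,0,0,0,1],[0,0,0,0,-0.5,0,1],[0,0,0,0,-1,0,1]]'
python3 - <<'E'
from h import *
mv([428,-281,120]); 
cv2.imwrite('pics/w9.png',cams.grab_frame('wrist'))
E
```

```text
clock: 11.48
eef_pos: [491.6, 2.2, 28.5]
tcp_rot: [-1.562, -0.004, -1.246]
contact_force: [-0.4, -0.0, 0.3]
opening: 0.999
pos [491.6   2.2  28.5] rot [-1.5624 -0.0036 -1.2457] F [-0.37 -0.01  0.31] op 0.999 t 11.4833
move mm [ 248.4  -91.9 -149.9] turn deg [-0.48  0.    0.21]
```

View pics/w9.png

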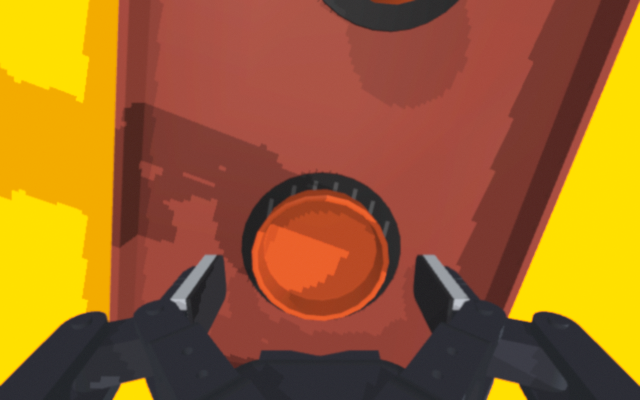

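```bash
python3 -m crank '[[0,0,0,0,-1.5,0,1],[0,0,0,0,-2.5,0,1],[0,0,0,0,-2.5,0,1],[-0.2,0,0.1,0,-2.5,0,1],[-0.2,0,0.1,0,-2,0,1],[0,0,0,0,-1,0,1],[0,0,0,0,-0.5,0,1],[0,0,0,0,0,0,1],[0,0,0,0,0,0,1],[0,0,0,0,0,0,1]]'
python3 - <<'E'
from h import *
from scipy.optimize import least_squares
mv([428,-281,150]); T=pose();np.save('T10.npy',T)
f=cams.grab_frame('wrist');cv2.imwrite('pics/w10.png',f)
E
```

```text
clock: 12.37
eef_pos: [491.6, 2.3, 166.9]
tcp_rot: [-1.561, -0.003, -1.246]
contact_force: [-0.0, -0.2, 0.0]
opening: 0.997
pos [491.6   2.3 166.9] rot [-1.5615 -0.0027 -1.2457] F [-0.02 -0.23  0.05] op 0.997 t 12.3667
move mm [ 248.1   16.2 -150.9] turn deg [-0.53  0.    0.16]
```

View pics/w10.png

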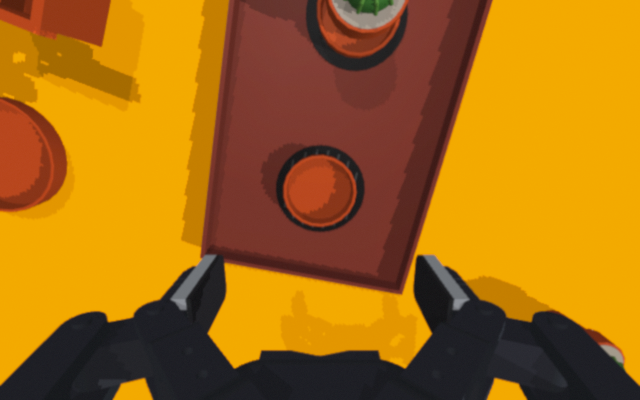

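```bash
python3 - <<'E'
from h import *
from scipy.optimize import least_squares
T=np.load('T10.npy');f=cv2.imread('pics/w10.png')
g=f[135:240,265:375].astype(int)
m=((g[...,2]>150)).astype(np.uint8); m=cv2.morphologyEx(m,cv2.MORPH_CLOSE,np.ones((7,7)))
def fit(m,z,n):
    c=max(cv2.findContours(m,0,1)[0],key=cv2.contourArea)[:,0]; 
    c=cv2.convexHull(c)[:,0]+[265,135]
    e=cv2.fitEllipse(c); P=pix2plane('wrist',c,z,T)[:,:2]
    s=least_squares(lambda q:np.hypot(*(P-q[:2]).T)-q[2],[493,4,42],loss='soft_l1'); print(n,e,s.x.round(1))
fit(m,21,'saucer')
m2=((g[...,2]<60)).astype(np.uint8); 
fit(m2,6,'pad')
E
```

```text
saucer ((319.4042053222656, 190.40750122070312), (69.87547302246094, 72.02428436279297), 87.57611846923828) [493.    1.3  32.4]
pad ((319.6007995605469, 188.04612731933594), (85.22103881835938, 87.76067352294922), 93.94979858398438) [491.3   0.5  41.5]
```

```bash
python3 -m crank '[[0,0,0,1.5,0,-0.9,1],[-0.1,0,0,2.5,0,-1.5,1],[-0.1,0,0,3,0,-1.8,1],[-0.1,0,0,3,0,-1.8,1],[-0.1,0,0,3,0,-1.8,1],[-0.1,0,0,3,0,-1.8,1],[0,0,0,3,0,-1.8,1],[0,0,0,2,0,-1.2,1],[0,0,0,1,0,-0.6,1],[0,0,0,0,0,0,1]]'
python3 - <<'E'
from h import *
mv([428,-281,150])
E
```

```text
clock: 13.25
eef_pos: [429.9, -256.9, 156.6]
tcp_rot: [-1.583, 0.007, -1.241]
contact_force: [0.0, 0.4, 0.2]
opening: 1.001
pos [ 429.9 -256.9  156.6] rot [-1.5829  0.0073 -1.2408] F [0.01 0.36 0.22] op 1.001 t 13.25
move mm [22.2  6.5 -9.5] turn deg [ 0.69  0.   -0.42]
```

```bash
python3 -m crank '[[0,0,0,0.6,0,-0.3,1],[0.3,0,-0.2,0.6,0,-0.3,1],[0.3,0,-0.2,0.5,0,-0.2,1],[0,0,0,0.3,0,0,1],[0,0,0,0,0,0,1],[0,0,0,0,0,0,1],[0,0,0,0,0,0,1],[0,0,0,0,0,0,1],[0,0,0,0,0,0,1],[0,0,0,0,0,0,1]]'
python3 - <<'E'
from h import *
mv([428,-281,150]);T=pose();np.save('T12.npy',T)
f=cams.grab_frame('wrist');cv2.imwrite('pics/w12.png',f)
E
```

```text
clock: 14.08
eef_pos: [428.5, -276.1, 154.1]
tcp_rot: [-1.574, 0.004, -1.238]
contact_force: [0.4, 0.2, 0.2]
opening: 1.003
pos [ 428.5 -276.1  154.1] rot [-1.5739  0.0042 -1.238 ] F [0.44 0.17 0.22] op 1.003 t 14.0833
move mm [ 4.4  4.1 -2.1] turn deg [ 0.18  0.   -0.24]
```

View pics/w12.png

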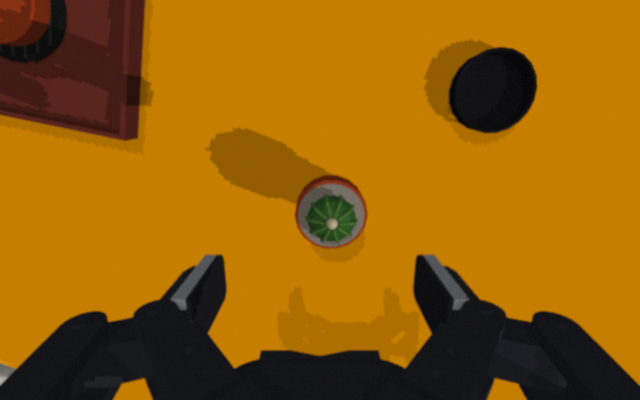

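```bash
python3 - <<'E'
from h import *
T=np.load('T12.npy')
P=pix2plane('wrist',[(331.3,212),(296,212),(367,212),(331.3,176.5),(331.3,248)],62,T);print(P.round(1)); c=P[0].copy()
print(pix2plane('wrist',(333,224),82,T))
c[2]=T[2,3]; print(T[:3,:3].T@(c-T[:3,3]))
E
```

```text
[[ 429.1 -285.8   62. ]
 [ 420.5 -261.1   62. ]
 [ 437.7 -310.7   62. ]
 [ 454.3 -276.8   62. ]
 [ 401.8 -295.6   62. ]]
[[ 427.34879126 -286.9723501    82.        ]]
[ 9.32273075 -0.03131461 -2.60067295]
```

```bash
python3 -m crank '[[0,0,0,0.3,0.5,-0.1,1],[0,0,0,0.3,1,-0.1,1],[0,0,0,0.2,1.2,-0.1,1],[0,0,0,0,1.2,0,1],[0,0,0,0,0.8,0,1],[0,0,0,0,0.3,0,1],[0,0,0,0,0,0,1],[0,0,0,0,0,0,1],[0,0,0,0,0,0,1],[0,0,0,0,0,0,1]]'
python3 - <<'E'
from h import *
mv([428.5,-285.5,40]);T=pose();np.save('T13.npy',T)
f=cams.grab_frame('wrist');cv2.imwrite('pics/w13.png',f)
E
```

```text
clock: 14.97
eef_pos: [428.0, -286.1, 99.1]
tcp_rot: [-1.574, 0.004, -1.238]
contact_force: [0.5, 0.2, -0.8]
opening: 1.002
pos [ 428.  -286.1   99.1] rot [-1.574   0.004  -1.2378] F [ 0.5   0.15 -0.78] op 1.002 t 14.9667
move mm [-0.2 59.1  0.8] turn deg [ 0.18  0.   -0.23]
```

View pics/w13.png

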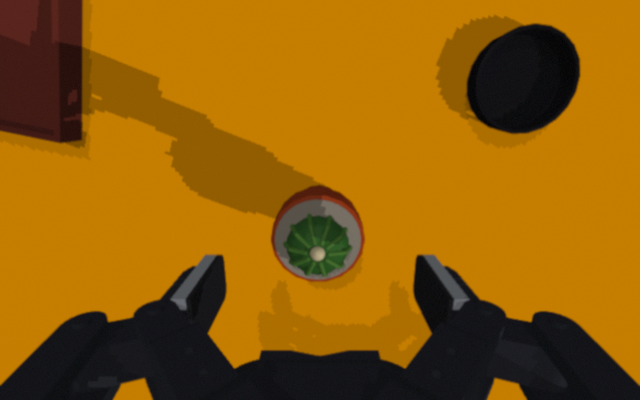

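```bash
python3 -m crank '[[0,0,0,0,0.5,0,1],[0,0,0,0,1,0,1],[0,0,0,0,1.2,0,1],[0,0,0,0,1.2,0,1],[0,0,0,0,1,0,1],[0,0,0,0,0.5,0,1],[0,0,0,0,0.2,0,1],[0,0,0,0,0,0,1],[0,0,0,0,0,0,1],[0,0,0,0,0,0,1]]'
python3 - <<'E'
from h import *
print(pix2plane('wrist',(318,237.5),62,np.load('T13.npy')))
mv([428.5,-285.5,40])
f=cams.grab_frame('wrist');cv2.imwrite('pics/w14.png',f)
f=cams.grab_frame('side'); cv2.imwrite('pics/s14.png',cv2.resize(f[60:200,300:460],None,fx=4,fy=4))
E
```

```text
clock: 15.85
eef_pos: [429.0, -286.6, 39.5]
tcp_rot: [-1.572, 0.001, -1.237]
contact_force: [0.4, 1.2, -0.5]
opening: 1.001
[[ 428.10973442 -286.04430848   62.        ]]
pos [ 429.  -286.6   39.5] rot [-1.5717e+00  1.0000e-03 -1.2373e+00] F [ 0.38  1.22 -0.53] op 1.001 t 15.85
move mm [-1.2 -0.5 -0.2] turn deg [ 0.05  0.   -0.06]
```

View pics/w14.png

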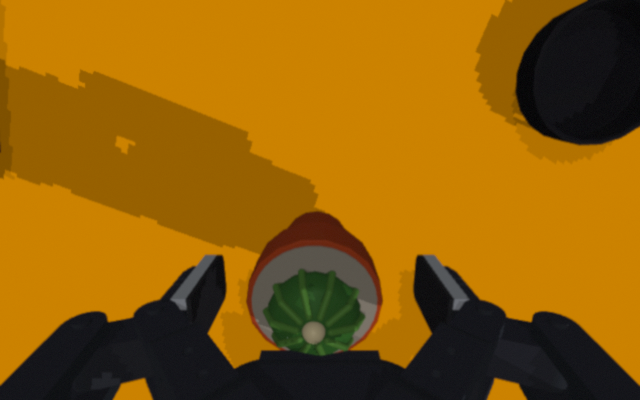

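View pics/s14.png

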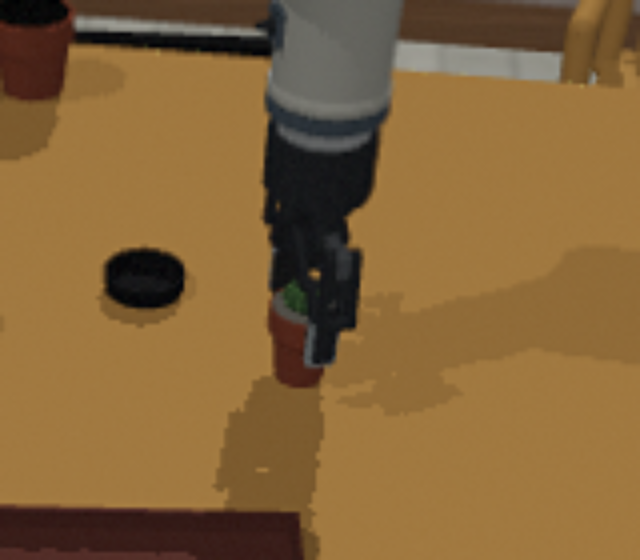

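```bash
python3 -m crank '[[0,0,0,-0.1,0,0,0.8],[0,0,0,0,0,0,0.65],[0,0,0,0,0,0,0.5],[0,0,0,0,0,0,0.4],[0,0,0,0,0,0,0.3],[0,0,0,0,0,0,0.2],[0,0,0,0,0,0,0],[0,0,0,0,0,0,-0.5],[0,0,0,0,0,0,-1],[0,0,0,0,0,0,-1]]' 40
python3 - <<'E'
from h import *
mv([428.5,-285.5,40])
f=cams.grab_frame('wrist');cv2.imwrite('pics/w15.png',f)
f=cams.grab_frame('side'); cv2.imwrite('pics/s15.png',cv2.resize(f[80:180,320:440],None,fx=5,fy=5))
E
```

```text
clock: 16.78
eef_pos: [429.6, -286.1, 41.4]
tcp_rot: [-1.57, -0.001, -1.237]
contact_force: [-1.2, 0.4, 0.7]
opening: 0.615
pos [ 429.6 -286.1   41.4] rot [-1.5697e+00 -1.4000e-03 -1.2375e+00] F [-1.19  0.39  0.73] op 0.615 t 16.7833
move mm [-0.9  1.3 -0.9] turn deg [-0.06  0.    0.08]
```

View pics/w15.png

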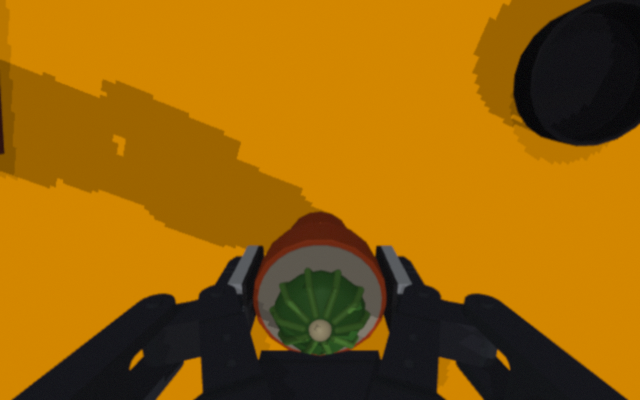

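View pics/s15.png

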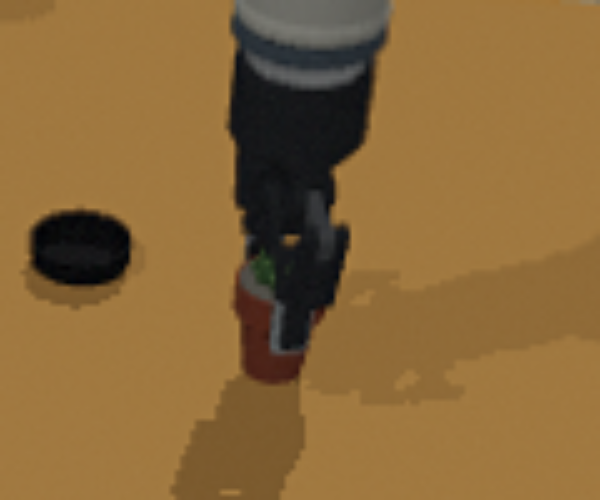

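```bash
python3 -m crank '[[0,0,0,0,-0.4,0,-1],[0,0,0,0,-0.8,0,-1],[0,0,0,0,-1.2,0,-1],[0,0,0,0,-1.2,0,-1],[0,0,0,0,-1.2,0,-1],[0,0,0,0,-1,0,-1],[0,0,0,0,-0.5,0,-1],[0,0,0,0,-0.2,0,-1],[0,0,0,0,0,0,-1],[0,0,0,0,0,0,-1]]'
python3 - <<'E'
from h import *
mv([494,2.3,100])
f=cams.grab_frame('side'); cv2.imwrite('pics/s16.png',cv2.resize(f[60:180,310:450],None,fx=4,fy=4))
E
```

```text
clock: 17.72
eef_pos: [428.7, -285.6, 111.7]
tcp_rot: [-1.571, -0.001, -1.237]
contact_force: [-0.2, -0.2, -1.9]
opening: 0.618
pos [ 428.7 -285.6  111.7] rot [-1.5706e+00 -5.0000e-04 -1.2374e+00] F [-0.19 -0.16 -1.93] op 0.618 t 17.7167
move mm [-250.7   11.6  156. ] turn deg [-0.01  0.    0.03]
```

View pics/s16.png

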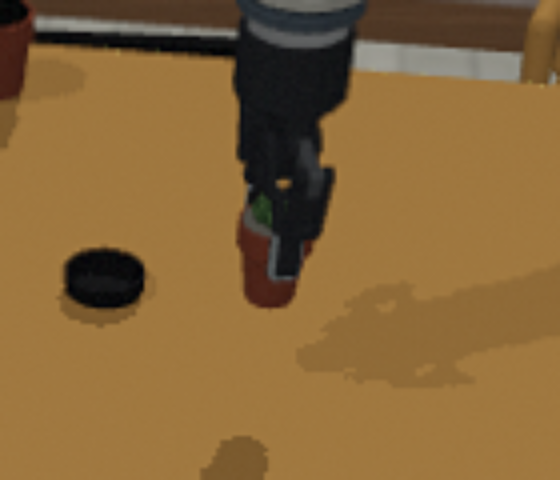

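Lifted, upright (weight −1.9 N visible). Carry to the pad.

```bash
python3 -m crank '[[0,0,0,-1,0,0.6,-1],[0,0,0,-2,0,1.2,-1],[0,0,0,-2.5,0,1.6,-1],[0,0,0,-2.5,0,1.6,-1],[0,0,0,-2.5,0,1.6,-1],[0,0,0,-2.5,0,1.6,-1],[0,0,0,-2.5,0,1.6,-1],[0,0,0,-2,0,1.3,-1],[0,0,0,-1.5,0,0.9,-1],[0,0,0,-0.7,0,0.4,-1]]'
python3 - <<'E'
from h import *
mv([494,2.3,100])
E
```

```text
clock: 18.6
eef_pos: [479.7, -45.1, 106.2]
tcp_rot: [-1.578, 0.005, -1.244]
contact_force: [-0.9, -0.3, -1.7]
opening: 0.622
pos [479.7 -45.1 106.2] rot [-1.5775  0.0051 -1.244 ] F [-0.86 -0.28 -1.73] op 0.622 t 18.6
move mm [-40.3   6.2  28.8] turn deg [ 0.39  0.   -0.29]
```

```bash
python3 -m crank '[[0,0,0,-0.8,0,0.6,-1],[0.2,0,-0.15,-1,0,0.8,-1],[0.2,0,-0.15,-0.9,0,0.7,-1],[0,0,0,-0.5,0,0.3,-1],[0,0,0,0,0,0,-1],[0,0,0,0,0,0,-1],[0,0,0,0,0,0,-1],[0,0,0,0,0,0,-1],[0,0,0,0,0,0,-1],[0,0,0,0,0,0,-1]]'
python3 - <<'E'
from h import *
mv([494,2.3,70]); np.save('T18.npy',pose())
cv2.imwrite('pics/w18.png',cams.grab_frame('wrist'))
E
```

```text
clock: 19.43
eef_pos: [488.7, -4.2, 103.2]
tcp_rot: [-1.577, 0.002, -1.241]
contact_force: [-0.4, -0.7, -1.6]
opening: 0.62
pos [488.7  -4.2 103.2] rot [-1.5774  0.0019 -1.2413] F [-0.42 -0.72 -1.62] op 0.62 t 19.4333
move mm [-4.3 33.2  7.4] turn deg [ 0.38  0.   -0.11]
```

View pics/w18.png

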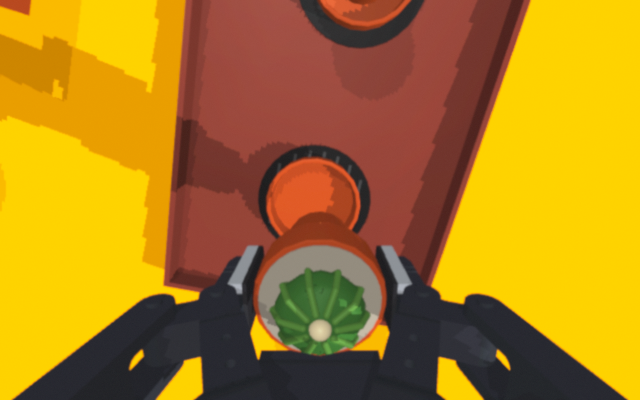

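```bash
python3 -m crank '[[0,0,0,-0.2,0.3,0.3,-1],[0.2,0,0,-0.2,0.5,0.3,-1],[0.1,0,0,0,0.6,0.1,-1],[0,0,0,0,0.6,0,-1],[0,0,0,0,0.5,0,-1],[0,0,0,0,0.3,0,-1],[0,0,0,0,0.2,0,-1],[0,0,0,0,0,0,-1],[0,0,0,0,0,0,-1],[0,0,0,0,0,0,-1]]'
python3 - <<'E'
from h import *
mv([494,2.3,50.4])
print(pix2plane('wrist',[(314,203),(268,203),(360,203)],21,np.load('T18.npy')))
cv2.imwrite('pics/w19.png',cams.grab_frame('wrist'))
f=cams.grab_frame('side'); cv2.imwrite('pics/s19.png',cv2.resize(f[150:260,230:400],None,fx=4,fy=4,interpolation=cv2.INTER_CUBIC))
E
```

```text
clock: 20.32
eef_pos: [493.9, 2.1, 68.9]
tcp_rot: [-1.573, 0.002, -1.242]
contact_force: [-0.3, 0.2, -1.1]
opening: 0.622
pos [493.9   2.1  68.9] rot [-1.5732  0.0024 -1.242 ] F [-0.3   0.18 -1.11] op 0.622 t 20.3167
move mm [-0.1 18.5  0.2] turn deg [ 0.14  0.   -0.14]
[[494.28995822   0.97393993  21.        ]
 [483.83573854  31.51906444  21.        ]
 [504.73816997 -29.55433514  21.        ]]
```

View pics/w19.png

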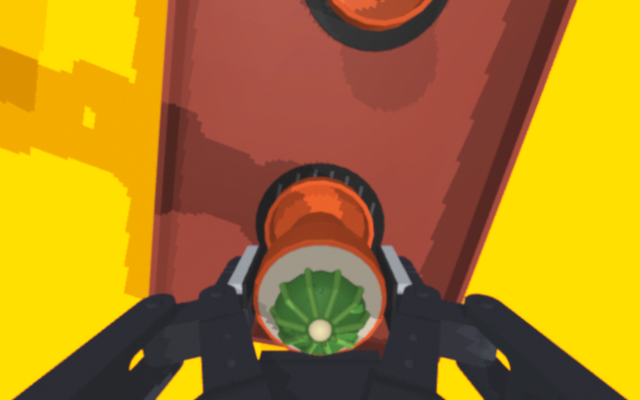

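View pics/s19.png

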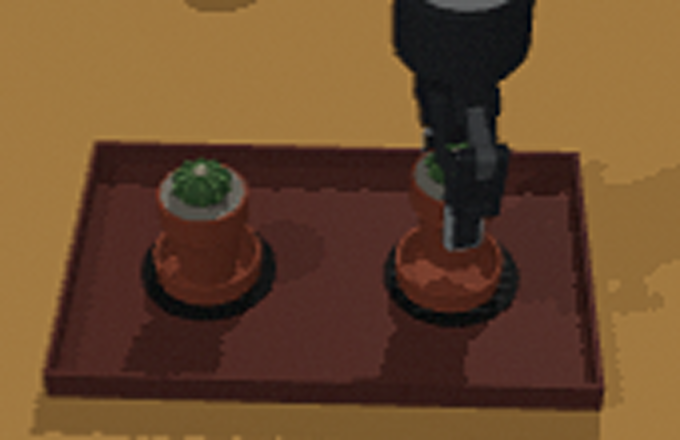

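```bash
python3 -m crank '[[0,0,0,0,0.3,0,-1],[0,0,0,0,0.3,0,-1],[0,0,0,0,0.3,0,-1],[0,0,0,0,0.3,0,-1],[0,0,0,0,0.15,0,-1],[0,0,0,0,0.1,0,-1],[0,0,0,0,0,0,-1],[0,0,0,0,0,0,-1],[0,0,0,0,0,0,-1],[0,0,0,0,0,0,-1]]'
python3 - <<'E'
from h import *
mv([494,2.3,50.4])
E
```

```text
clock: 21.25
eef_pos: [494.4, 2.1, 53.5]
tcp_rot: [-1.572, 0.002, -1.242]
contact_force: [1.0, -0.1, -2.0]
opening: 0.617
pos [494.4   2.1  53.5] rot [-1.5718  0.0019 -1.2421] F [ 1.03 -0.07 -1.97] op 0.617 t 21.25
move mm [-0.3  3.1 -0.3] turn deg [ 0.06  0.   -0.11]
```

```bash
python3 -m crank '[[0,0,0,0,0.08,0,-1],[0,0,0,0,0.08,0,-1],[0,0,0,0,0.06,0,-1],[0,0,0,0,0.06,0,-1],[0,0,0,0,0,0,-1],[0,0,0,0,0,0,-1],[0,0,0,0,0,0,-1],[0,0,0,0,0,0,-1],[0,0,0,0,0,0,-1],[0,0,0,0,0,0,-1]]'
python3 - <<'E'
from h import *
mv([494,2.3,50.4])
E
```

```text
clock: 22.08
eef_pos: [494.7, 2.1, 50.8]
tcp_rot: [-1.571, 0.002, -1.242]
contact_force: [0.0, 0.1, -1.8]
opening: 0.621
pos [494.7   2.1  50.8] rot [-1.571   0.0017 -1.2421] F [ 0.01  0.09 -1.77] op 0.621 t 22.0833
move mm [-0.4  0.4 -0.6] turn deg [ 0.01  0.   -0.1 ]
```

Still carrying the weight (−1.8 N); lower a bit more.

```bash
python3 -m crank '[[0,0,0,0,0.06,0,-1],[0,0,0,0,0.06,0,-1],[0,0,0,0,0.04,0,-1],[0,0,0,0,0,0,-1],[0,0,0,0,0,0,-1],[0,0,0,0,0,0,-1],[0,0,0,0,0,0,-1],[0,0,0,0,0,0,-1],[0,0,0,0,0,0,-1],[0,0,0,0,0,0,-1]]'
python3 - <<'E'
from h import *
mv([494,2.3,50.4])
E
```

```text
clock: 22.92
eef_pos: [495.2, 2.2, 50.4]
tcp_rot: [-1.57, 0.001, -1.242]
contact_force: [0.6, -0.9, -0.2]
opening: 0.619
pos [495.2   2.2  50.4] rot [-1.5701e+00  1.5000e-03 -1.2422e+00] F [ 0.57 -0.93 -0.17] op 0.619 t 22.9167
move mm [-0.5  0.  -1.1] turn deg [-0.04 -0.   -0.09]
```

```bash
python3 -m crank '[[0,0,0,0,0.03,0,0.22],[0,0,0,0,0,0,0.25],[0,0,0,0,0,0,0.3],[0,0,0,0,0,0,0.4],[0,0,0,0,0,0,0.55],[0,0,0,0,0,0,0.7],[0,0,0,0,0,0,0.85],[0,0,0,0,0,0,1],[0,0,0,0,0,0,1],[0,0,0,0,0,0,1]]'
python3 - <<'E'
from h import *
mv([494,2.3,150])
cv2.imwrite('pics/w22.png',cams.grab_frame('wrist'))
E
```

```text
clock: 23.75
eef_pos: [495.8, 2.2, 50.5]
tcp_rot: [-1.569, 0.001, -1.242]
contact_force: [0.1, 0.2, -0.1]
opening: 1.001
pos [495.8   2.2  50.5] rot [-1.5692e+00  1.2000e-03 -1.2422e+00] F [ 0.07  0.16 -0.11] op 1.001 t 23.75
move mm [ -0.8 -99.6  -1.5] turn deg [-0.09 -0.   -0.07]
```

View pics/w22.png

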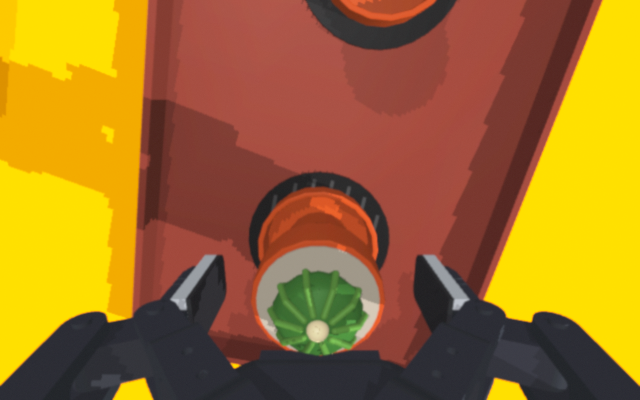

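Released, standing in the saucer. Retreat straight up.

```bash
python3 -m crank '[[0,0,0,0,-0.5,0,1],[0,0,0,0,-1,0,1],[0,0,0,0,-1.5,0,1],[0,0,0,0,-2,0,1],[0,0,0,0,-2,0,1],[0,0,0,0,-2,0,1],[0,0,0,0,-2,0,1],[0,0,0,0,-1.5,0,1],[0,0,0,0,-0.5,0,1],[0,0,0,0,0,0,1]]'
python3 - <<'E'
from h import *
mv([494,2.3,170]); T=pose(); np.save('T23.npy',T)
cv2.imwrite('pics/w23.png',cams.grab_frame('wrist'))
f=cams.grab_frame('side'); cv2.imwrite('pics/side23.png',f); cv2.imwrite('pics/s23.png',cv2.resize(f[150:260,230:400],None,fx=4,fy=4,interpolation=cv2.INTER_CUBIC))
f=cams.grab_frame('scene'); cv2.imwrite('pics/scene23.png',f)
E
```

```text
clock: 24.63
eef_pos: [494.8, 2.0, 192.5]
tcp_rot: [-1.568, 0.001, -1.242]
contact_force: [0.4, -0.8, -1.5]
opening: 1.0
pos [494.8   2.  192.5] rot [-1.5682e+00  9.0000e-04 -1.2422e+00] F [ 0.38 -0.8  -1.49] op 1.0 t 24.6333
move mm [-0.5 22.5 -0.7] turn deg [-0.15 -0.   -0.05]
```

View pics/w23.png

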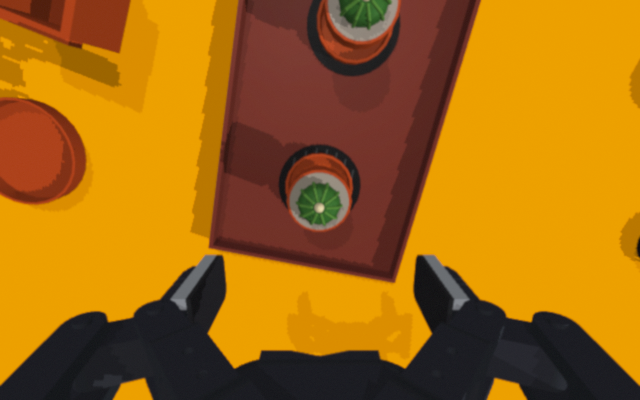

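View pics/s23.png

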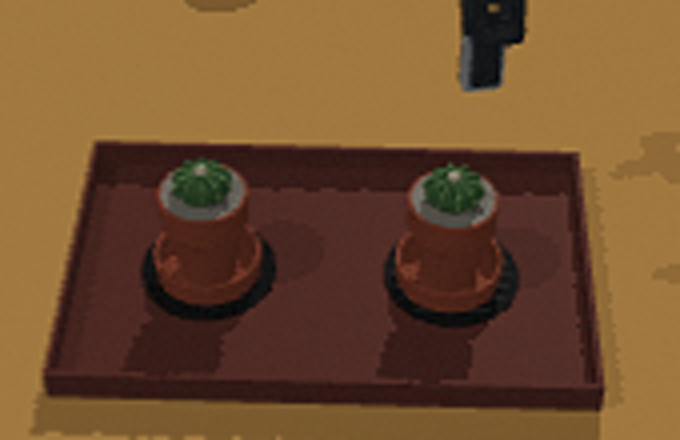

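View pics/scene23.png

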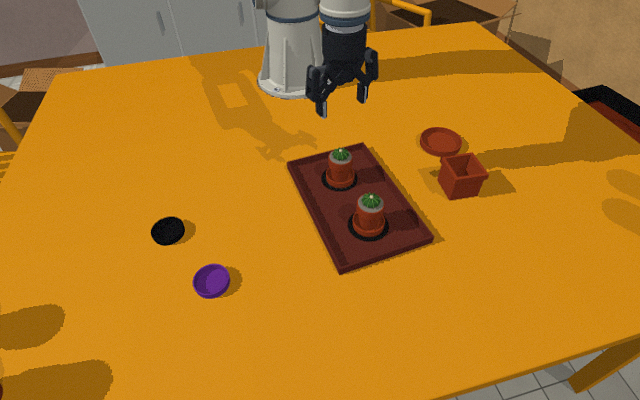

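```bash
python3 - <<'E'
from h import *
T=np.load('T23.npy')
print('pot rim',pix2plane('wrist',(319.7,199.5),71,T).round(1),'top',pix2plane('wrist',(319.5,208),92,T).round(1),'saucer L/R mid @z20 expected px',w2pix('wrist',[(493,1.7,21),(492,2,6)],T).round(1))
a=cv2.imread('pics/scene0.png').astype(int);b=cv2.imread('pics/scene23.png').astype(int)
print(np.abs(a-b)[120:205,415:490].mean(),np.abs(a-b)[190:240,345:395].mean())
print(r.sense()['qvel'].round(4)); order.sign_off()
E
```

```text
pot rim [[494.5   0.8  71. ]] top [[493.6   0.6  92. ]] saucer L/R mid @z20 expected px [[318.3 186.8]
 [317.7 184.2]]
5.388078431372549 3.9090666666666665
[-0.0002  0.0157  0.0093 -0.0021 -0.0011  0.    ]
the job is handed in; nothing more can be done
```

I laid the small terracotta saucer on the bare pad and let go of it. I then stood the potted cactus in it, moved the open gripper straight up and clear, and handed the job in at about 25 s of the 54 s allowed.

- **Saucer:** before the cactus went in, the wrist camera put its centre about 2 mm from the pad's (493.0, 1.3 against 491.3, 0.5). The limit is 15 mm.
- **Cactus:** after release, its rim centre measured (494.5, 0.8) and its top (493.6, 0.6). That is about 2 mm from the saucer centre and upright. The side view looks the same as the finished place.
- **Bystanders:** the finished pot, large saucer and empty square pot sit at the same pixels in the scene picture as at the start. Their image regions changed by only about 4–5 grey levels on average, which I put down to noise and shadow without checking further.
- **Disagreements:** the three cameras placed the pad up to about 4 mm apart in y (0.6 to 4.8), and I used about 3. The last force reading, −1.5 N with the gripper in free air, came just as the upward move ended. I took it for noise or motion and did not read it again.

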